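# Preset the bench air valve two turns open and stay on the handle

### The job

The hand-wheel valve on the bench air station has to be preset before the die grinder is hooked up to it: take the wheel by its upright revolving crank handle and wind it clockwise (seen from above) until the valve is fully closed against its stop, then back it off exactly two full turns. Finish while still gripping the handle at that setting, and leave the things lying round the station where they are.

Things in the scene. Friction and masses are not known exactly. Their poses are not given: they have to be found in the camera images.
- air_station: Bench air station, fixed to the cabinet top: steel base plate 130 x 230 x 8 mm with a level pipe along y (283 mm overall, 50 mm up), a brass valve in the middle and a small dial gauge on the -y side. The hand wheel sits on top of the valve, its axis upright. Origin: centre of the plate's underside, below the wheel's axis. Only the crank handle stands higher than 155 mm above the surface.
- wheel_centre (a point): Centre of the grey spoked hand wheel: on its upright axis, in the mid plane of the rim, 137 mm above the surface. The rim is level, 100 mm mid diameter, 12 mm thick. A threaded stem stands out of the hub and rises 2.5 mm a turn as the valve opens; its tip is never more than 17 mm above this point.
- handle_grip (a point): Grip point of the black crank handle: an upright cylinder, 22 mm diameter, 60 mm tall (147 to 207 mm above the surface), standing on the wheel's rim 50 mm from the wheel axis. It revolves freely about its own upright axis, so a gripper holding it from above can follow the circle without turning. The point is on the handle's axis, 34 mm above its foot, 26 mm below its top.
- wheel (a joint): Angle of the hand wheel, rad: 0 = valve closed, at the hard stop; grows as the wheel is turned anticlockwise seen from above (opening), 2 pi a turn, up to another stop at four turns. Starts 0.6 to 1.6 turns open. Slightly stiff (2 to 3 N at the handle); stays where it is left.
- die_grinder: Pneumatic die grinder with green sleeve, 45 x 228 x 48 mm, lying on the surface behind the station. Origin: centre of its underside, length along y. To be left alone.
- grease_tin: Small round lidded grease tin, 59 mm diameter, 37 mm high, right of the station. Origin: centre of its underside. To be left alone.
- bulb_box: Small carton, 42 x 42 x 62 mm high, left of the station. Origin: centre of its underside. To be left alone.

How it is judged:
By the outcome, as a careful person would: the job done as asked, in the order asked, and still so for the second after the job is handed in, while the arm keeps its last pose, push and grip.
It also fails if it takes over 58 s, if anything falls off the work surface, if the arm or the gripper's body presses on something with over 40 N, if the wrist force passes 120 N, or if a joint passes its speed limit or range.

### The arm

A 6-joint arm with a two-finger parallel gripper is mounted at the origin on a cart in front of the work surface, level with it; the furniture and walls round the work are solid. World frame = base frame: x ahead of the robot, y to its left, z up, the work surface at z = 0. Lengths are in mm, angles in rad, forces in N, time in s.
With the tool pointing down it reaches from about 350 to 950 mm from the base axis. Payload 17.4 kg.
Tool frame: the origin (TCP) lies on the front face of the gripper's body, between the roots of the fingers; the fingertips stand 84 mm ahead of it and the grasp point (between the pads) lies 65 mm ahead of it; x points along the fingers, z is the direction in which the jaws open and shut, and the axes are right-handed (so a half turn about x gives the same grasp; the last joint's range is limited). The gripper opens to 93 mm and grips with 3 to 60 N. Pads are 15 mm wide; open, the fingers measure 128 mm over their backs; the gripper's body (75 mm by 188 mm) begins 65 mm behind the grasp point.
Start: joints at [-1.241, 0.116, 1.442, -0, 1.584, -0.038], TCP at [242.697, -629.866, 302.746] pointing down, gripper open.
Joint ranges: [-2.83, 2.83], [-0.83, 2.19], [0.07, 2.5], [-1.14, 4.28], [0.01, 3], [-2.97, 2.97]. Speed limits (rad/s): [1.89, 1.89, 2.22, 3.14, 3.14, 3.14].

### API

Orientations are given as a rotation vector (axis times angle).
In Python, from plant import r, snapshot, camera_model gives the robot as it stands. The module is installed in compiled form; this text tells all that it offers.
- The arm moves only by the shell command python3 -m inch 'ROWS'. ROWS is JSON, a list that holds one entry, the list of rows, each a list of 7 numbers: the shift along the tool's x, y, z normalised to -1 to 1, where 1 is 250 mm, then the turn, a rotation vector about the tool's x, y, z normalised to -1 to 1, where 1 is 120 degrees, then the opening, from -1 (shut) to 1 (fully open). A call has 1 to 12 rows; each row is the pose to reach, as a shift and turn from the pose measured when the call began, along the tool's axes at that moment; what a row does not reach only later rows make up. A row lasts 1/10 s, in which the tool goes at most 50 mm and 8.59 degrees, less where a joint would pass 70% of its speed; a pose out of reach is approached as far as the arm can. A call with a number of a shift or a turn outside -1 to 1 is refused whole. A call with a gripper value outside its range is refused whole. The fingers move at their own pace and stop on an object; the grip force is fixed at half the most. Time passes only in rows, so rows that repeat a pose let the fingers close. It gives the time, the measured TCP pose, the force and the opening at its end, in the units of the state.
- r.sense(): the state, without advancing time (a new reading comes with each control period).
- snapshot(name): name is "scene" or "top" or "wrist"; returns the picture (400x640x3 uint8, blue, green, red); there is no depth.
- camera_model(name): a dict with "fx", "fy", "cx", "cy" (pixels), "world_from_camera" (4x4, takes a point from camera to world coordinates). Camera axes: x right, y up, looking along -z (the intrinsics and any distortion apply to the point x, -y, -z); pixel columns grow to the right and rows downward; lengths in mm; the calibration is good to about 2 mm. A picture is of the moment at which its call begins: read the wrist's pose just before it. camera_model takes no time and is no camera call; for the wrist camera it gives the pose at the moment of the call.
- r.job_done(): hands the job in, once; it reports no verdict.
The state is a dict: "t": time; "joint_pos": joint angles; "joint_vel": joint speeds; "effort": joint torques, N m; "position": TCP position; "orientation": TCP orientation; "wrist_force": force on the tool from outside, world axes, zero at the start; "wrist_torque": the same for the moment, N m; "width": finger opening in mm.
Only numpy, scipy, OpenCV 4.12 (cv2) and the standard library are available. Lean on these libraries where they do the work, as an engineer would, in place of code of your own. Each camera call takes 0.05 s, during which the arm holds its last target.

## Working session

There is one attempt and no reset: what is moved stays moved. The work goes in short steps, Python scripts to look and compute and a shell command to move; the robot and the scene stay as the last step left them, time stands still between calls to the robot, and variables do not carry over. Pictures are saved under pics/ and viewed, and the job is handed in when it is done.

```bash
mkdir -p pics; ls; python3 - <<'E'
from plant import r,snapshot,camera_model
import cv2,numpy as np
s=r.sense();print({k:np.round(v,3).tolist() for k,v in s.items()})
for n in("scene","top"):
    cv2.imwrite(f"pics/{n}0.png",snapshot(n)); m=camera_model(n); print(n,{k:np.round(v,3).tolist() if not isinstance(v,str) else v for k,v in m.items()})
E
```

```text
pics
{'t': 0.0, 'joint_pos': [-1.241, 0.116, 1.442, 0.0, 1.584, -0.038], 'joint_vel': [-0.0, 0.0, -0.001, 0.0, 0.0, -0.001], 'effort': [-0.002, -72.126, -62.262, 0.078, 0.024, -0.0], 'position': [242.657, -629.757, 302.023], 'orientation': [0.935, 1.362, -0.934], 'wrist_force': [-0.183, 0.363, -0.284], 'wrist_torque': [-0.032, -0.001, 0.007], 'width': 92.692}
scene {'fx': 479.148, 'fy': 479.148, 'cx': 327.138, 'cy': 202.415, 'world_from_camera': [[-0.896, 0.239, -0.375, 49.242], [-0.445, -0.498, 0.745, 1097.854], [-0.009, 0.834, 0.552, 949.44], [0.0, 0.0, 0.0, 1.0]]}
top {'fx': 503.134, 'fy': 503.134, 'cx': 315.13, 'cy': 197.346, 'world_from_camera': [[-0.015, 0.99, -0.139, 395.633], [-1.0, -0.015, 0.003, 18.563], [0.001, 0.139, 0.99, 1504.022], [0.0, 0.0, 0.0, 1.0]]}
```

View pics/scene0.png

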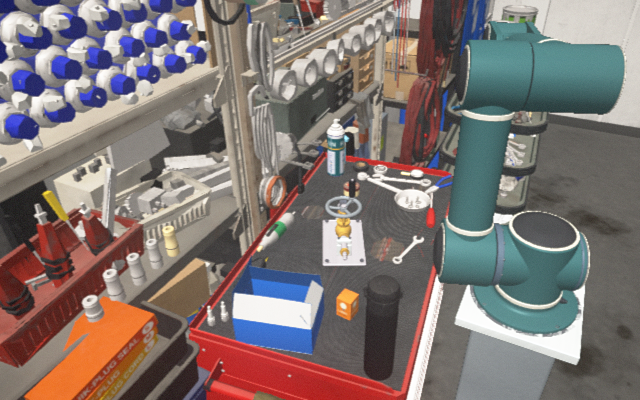

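View pics/top0.png

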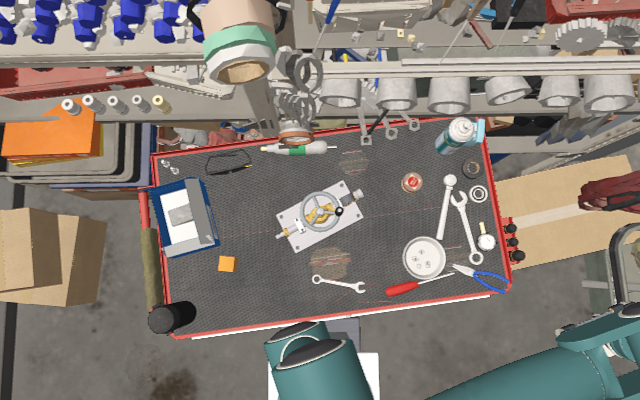

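```bash
python3 - <<'E'
import cv2
a=cv2.imread("pics/top0.png")[60:220,220:420];cv2.imwrite("pics/top0c.png",cv2.resize(a,None,fx=4,fy=4,interpolation=cv2.INTER_CUBIC)[:600,:800])
E
```

```text
(no output)
```

View pics/top0c.png

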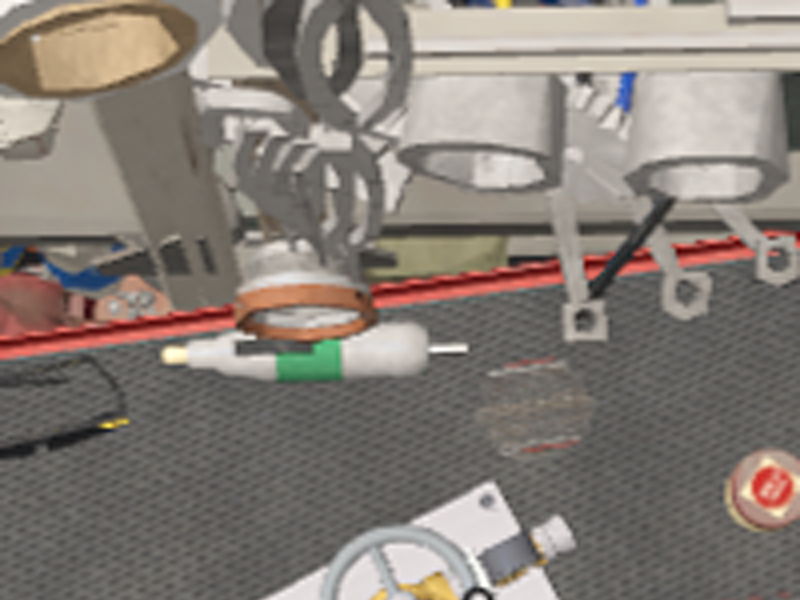

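```bash
python3 - <<'E'
import cv2
a=cv2.imread("pics/scene0.png")[160:280,290:430];cv2.imwrite("pics/scene0c.png",cv2.resize(a,None,fx=5,fy=5,interpolation=cv2.INTER_CUBIC))
E
```

```text
(no output)
```

View pics/scene0c.png

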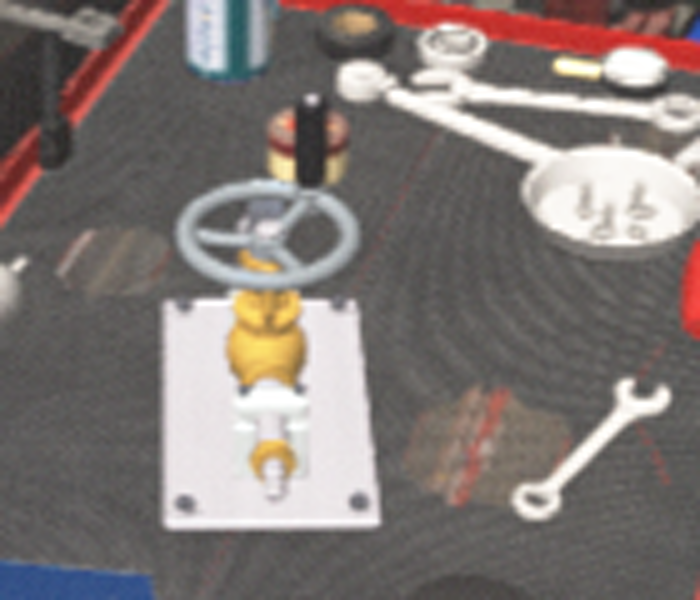

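```bash
python3 - <<'E'
import cv2
a=cv2.imread("pics/top0.png")[175:255,270:370];cv2.imwrite("pics/top0d.png",cv2.resize(a,None,fx=7,fy=7,interpolation=cv2.INTER_CUBIC))
E
```

```text
(no output)
```

View pics/top0d.png

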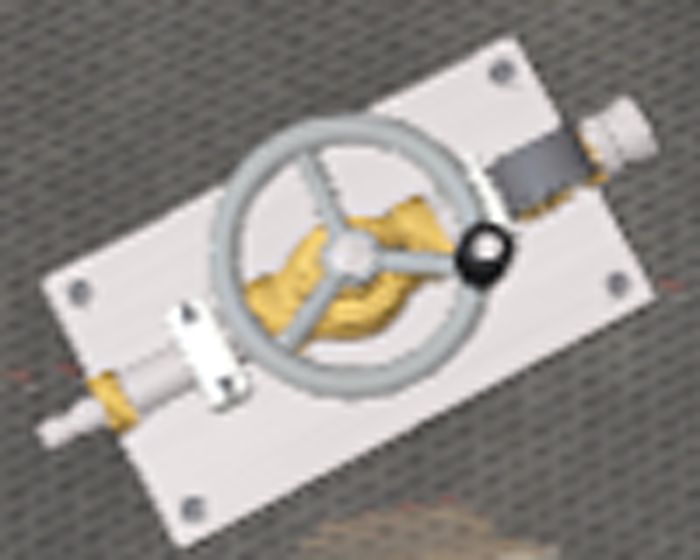

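```bash
cat > h.py <<'E'
from plant import r,snapshot,camera_model
import cv2,numpy as np
from scipy.spatial.transform import Rotation as R
def back(m,u,v,z):
    T=np.array(m["world_from_camera"]);d=T[:3,:3]@np.array([(u-m["cx"])/m["fx"],-(v-m["cy"])/m["fy"],-1]);o=T[:3,3]
    return o+d*(z-o[2])/d[2]
E
python3 - <<'E'
from h import *
t=camera_model("top");s=camera_model("scene")
print({k:v for k,v in t.items() if k not in("world_from_camera",)})
f=lambda u,v,z:back(t,u/7+270-.4,v/7+175-.4,z).round(1)
g=lambda u,v,z:back(s,u/5+290-.4,v/5+160-.4,z).round(1)
print("wheel top",f(351,256,137),f(210,256,137),f(351,113,137),f(351,398,137),"scene",g(268,235,137))
print("handle top",f(486,252,200),f(488,245,207),"scene",g(312,97,207), g(312,180,147))
c=[f(u,v,8) for u,v in((512,35),(657,295),(180,548),(42,280))];print(c,np.mean(c,0))
m=camera_model("wrist");print(m["fx"],m["cx"],m["cy"],np.round(m["world_from_camera"],3).tolist())
st=r.sense();print(R.from_rotvec(st["orientation"]).as_matrix().round(3))
print("tin",back(t,412,181,37),"box",back(t,227,264,62),"bottle top",back(t,460,130,190),"pan",back(t,424,257,40))
E
```

```text
{'fx': 503.1342323547694, 'fy': 503.1342323547694, 'cx': 315.1304102634027, 'cy': 197.3462936275013}
wheel top [548.6   1.9 137. ] [549.4  56.9 137. ] [605.   1. 137.] [493.1   2.8 137. ] scene [547.1   1.5 137. ]
handle top [542.3 -47.6 200. ] [544.1 -48.1 207. ] scene [542.9 -51.2 207. ] [542.  -52.1 147. ]
[array([657.8, -70.7,   8. ]), array([ 544.3, -129.9,    8. ]), array([440.1,  74.6,   8. ]), array([554.7, 132.4,   8. ])] [549.225   1.6     8.   ]
340.4739506972165 321.6618211826479 203.74519876957226 [[0.36, 0.904, 0.23, 307.391], [-0.933, 0.349, 0.09, -605.798], [0.001, -0.247, 0.969, 384.652], [0.0, 0.0, 0.0, 1.0]]
[[-0.     0.933  0.36 ]
 [ 0.001  0.36  -0.933]
 [-1.     0.    -0.001]]
tin [ 645.36285062 -273.72307725   37.        ] box [410.06147911 266.93038001  62.        ] bottle top [ 756.36262978 -378.16007389  190.        ] pan [ 421.57195524 -298.43560534   40.        ]
```

```bash
python3 -m inch '[[[-0.16,0.96,-0.85,0,0,0,1],[-0.16,0.96,-0.85,0,0,0,1],[-0.16,0.96,-0.85,0,0,0,1],[-0.16,0.96,-0.85,0,0,0,1],[-0.16,0.96,-0.85,0,0,0,1],[-0.16,0.96,-0.85,0,0,0,1],[-0.16,0.96,-0.85,0,0,0,1]]]'
```

```text
t: 0.8
position: [391.3, -342.3, 343.0]
orientation: [0.934, 1.362, -0.932]
wrist_force: [-0.5, -0.6, -0.4]
width: 92.9
```

```bash
python3 -m inch '[[[0,0.98,-0.87,0,0,0,1],[0,0.98,-0.87,0,0,0,1],[0,0.98,-0.87,0,0,0,1],[0,0.98,-0.87,0,0,0,1],[0,0.98,-0.87,0,0,0,1],[0,0.98,-0.87,0,0,0,1],[0,0.98,-0.87,0,0,0,1],[0,0.98,-0.87,0,0,0,1],[0,0.98,-0.87,0,0,0,1]]]'; python3 - <<'E'
from h import *
s=r.sense();m=camera_model("wrist");cv2.imwrite("pics/w1.png",snapshot("wrist"));print(s["position"],s["joint_pos"])
np.save("wm1.npy",m,allow_pickle=True)
E
```

```text
t: 1.7
position: [541.2, -50.6, 342.9]
orientation: [0.932, 1.363, -0.931]
wrist_force: [-0.3, -0.0, -1.0]
width: 92.7
[541.16103501 -50.59284935 342.88939459] [-1.40400656e-01 -1.79270112e-01  1.66561442e+00  6.20638847e-04
  1.65556801e+00  1.05928623e+00]
```

View pics/w1.png

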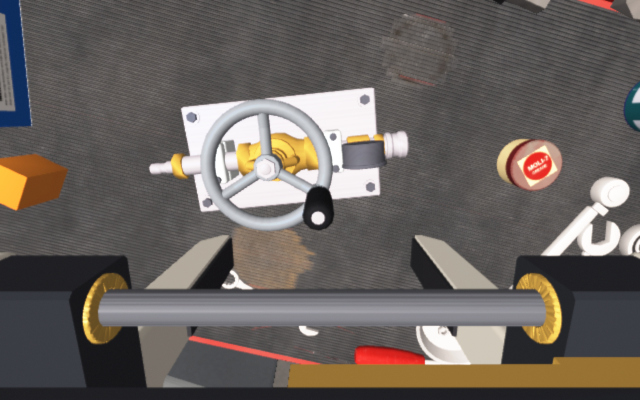

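```bash
python3 - <<'E'
from h import *
m=np.load("wm1.npy",allow_pickle=True).item()
for p in((266.5,165,137),(201,165,137),(332,165,137),(266,99,137),(266,231,137),(318,216,207),(316,193,147)): print(p,back(m,*p).round(1))
a=cv2.imread("pics/w1.png")[85:245,190:350];cv2.imwrite("pics/w1c.png",cv2.resize(a,None,fx=3.7,fy=3.7,interpolation=cv2.INTER_CUBIC))
E
```

```text
(266.5, 165, 137) [552.1   2.6 137. ]
(201, 165, 137) [531.9  54.5 137. ]
(332, 165, 137) [572.3 -49.2 137. ]
(266, 99, 137) [602.7  20.5 137. ]
(266, 231, 137) [496.  -16.2 137. ]
(318, 216, 207) [545.3 -47.6 207. ]
(316, 193, 147) [546.8 -44.6 147. ]
```

View pics/w1c.png

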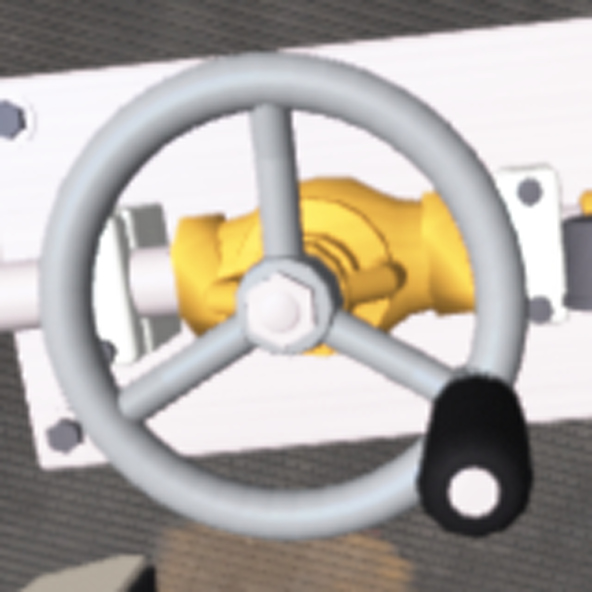

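```bash
python3 -m inch '[[[0.1,0.016,-0.004,0,0,0,1],[0.25,0.016,-0.004,0,0,0,1],[0.388,0.016,-0.004,0,0,0,1],[0.388,0.016,-0.004,0,0,0,1],[0.388,0.016,-0.004,0,0,0,0],[0.388,0.016,-0.004,0,0,0,-0.4],[0.388,0.016,-0.004,0,0,0,-1],[0.388,0.016,-0.004,0,0,0,-1],[0.388,0.016,-0.004,0,0,0,-1],[0.388,0.016,-0.004,0,0,0,-1]]]'; python3 - <<'E'
from h import *
s=r.sense();cv2.imwrite("pics/w2.png",snapshot("wrist"));print(s["position"],s["wrist_force"],s["width"])
E
```

```text
t: 2.75
position: [544.4, -48.8, 246.4]
orientation: [0.933, 1.362, -0.932]
wrist_force: [0.1, -0.1, -0.2]
width: 49.7
[544.37188243 -48.81447804 246.39406408] [ 0.14653661 -0.11680767 -0.23100675] 49.65769919197261
```

View pics/w2.png

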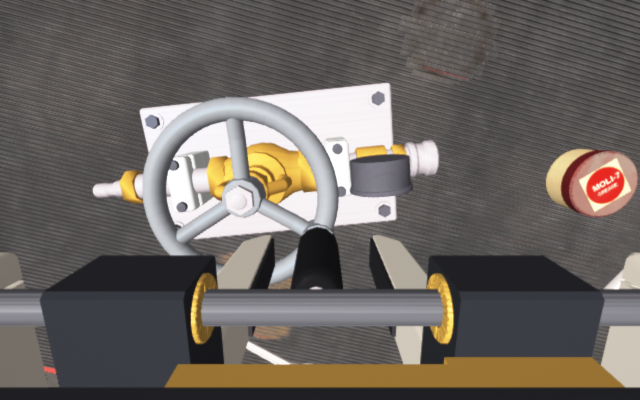

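Handle (about px 318,260) is nicely between the closing fingers. Continue closing.

```bash
python3 -m inch '[[[0,0,0,0,0,0,-1],[0,0,0,0,0,0,-1],[0,0,0,0,0,0,-1],[0,0,0,0,0,0,-1],[0,0,0,0,0,0,-1],[0,0,0,0,0,0,-1],[0,0,0,0,0,0,-1],[0,0,0,0,0,0,-1]]]'; python3 - <<'E'
from h import *
s=r.sense();cv2.imwrite("pics/w3.png",snapshot("wrist"));print(s["position"],s["wrist_force"],s["width"])
E
```

```text
t: 3.6
position: [544.3, -48.4, 246.2]
orientation: [0.933, 1.363, -0.931]
wrist_force: [-0.3, 5.0, -0.6]
width: 21.3
[544.32443209 -48.38390405 246.21945394] [-0.26164089  4.96853769 -0.56034006] 21.33326218296325
```

View pics/w3.png

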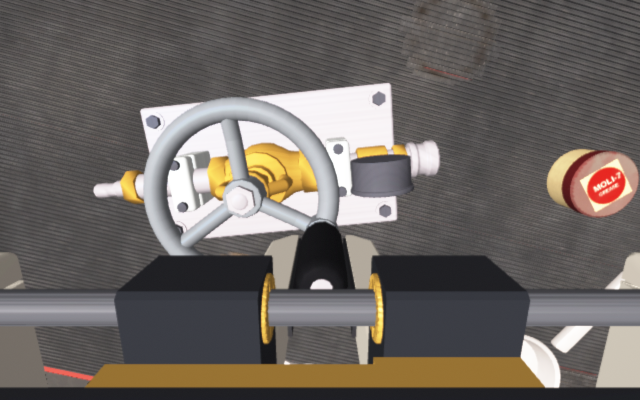

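```bash
cat > plan.py <<'E'
from h import *
import sys
C=np.array([float(sys.argv[1]),float(sys.argv[2])]);step=float(sys.argv[3]);n=int(sys.argv[4]);inc=len(sys.argv)>5
s=r.sense();p=np.array(s["position"]);M=R.from_rotvec(s["orientation"]).as_matrix()
d=p[:2]-C;a=np.arctan2(d[1],d[0]);print("angle",np.degrees(a).round(2),"rad",np.hypot(*d).round(2),"t",s["t"])
rad=50; prev=p
for k in range(1,n+1):
    b=a+np.radians(step)*k
    q=np.array([C[0]+rad*np.cos(b),C[1]+rad*np.sin(b),246])
    v=M.T@(q-(prev if inc else p))/250; 
    print("[%.3f,%.3f,%.3f,0,0,0,-1],"%tuple(v),end="" if not inc else "\n")
    if inc: prev=q
E
cat > st.py <<'E'
from h import *
s=r.sense();p=s["position"];f=s["wrist_force"]
C=np.array([549.3,1.8]);d=p[:2]-C;a=np.arctan2(d[1],d[0]);tn=np.array([-np.sin(a),np.cos(a)])
ft=f[:2]@tn
open("log.txt","a").write("%.2f %.2f %.2f\n"%(s["t"],p[0],p[1]))
print("t%.2f ang%.2f rad%.2f z%.1f ftan%.1f frad%.1f fz%.1f w%.1f tilt %s"%(s["t"],np.degrees(a),np.hypot(*d),p[2],ft,f[:2]@d/np.hypot(*d),f[2],s["width"],np.round(s["orientation"],3)))
import sys
if abs(ft)>9: sys.exit(1)
E
python3 st.py; python3 plan.py 549.3 1.8 -8 12
```

```text
t3.65 ang-95.68 rad50.42 z246.2 ftan-1.5 frad-5.2 fz0.0 w21.2 tilt [ 0.933  1.363 -0.931]
angle -95.68 rad 50.42 t 3.65
[0.001,-0.023,-0.016,0,0,0,-1],[0.001,-0.045,-0.033,0,0,0,-1],[0.001,-0.064,-0.054,0,0,0,-1],[0.001,-0.080,-0.077,0,0,0,-1],[0.001,-0.093,-0.101,0,0,0,-1],[0.001,-0.102,-0.128,0,0,0,-1],[0.001,-0.107,-0.155,0,0,0,-1],[0.001,-0.109,-0.183,0,0,0,-1],[0.001,-0.106,-0.211,0,0,0,-1],[0.001,-0.100,-0.238,0,0,0,-1],[0.001,-0.090,-0.264,0,0,0,-1],[0.001,-0.077,-0.288,0,0,0,-1],
```

```bash
python3 -m inch '[[[0,-0.023,-0.016,0,0,0,-1],[0,-0.045,-0.033,0,0,0,-1],[0,-0.064,-0.054,0,0,0,-1],[0,-0.080,-0.077,0,0,0,-1],[0,-0.093,-0.101,0,0,0,-1],[0,-0.102,-0.128,0,0,0,-1],[0,-0.107,-0.155,0,0,0,-1],[0,-0.109,-0.183,0,0,0,-1],[0,-0.106,-0.211,0,0,0,-1],[0,-0.100,-0.238,0,0,0,-1],[0,-0.090,-0.264,0,0,0,-1],[0,-0.077,-0.288,0,0,0,-1]]]'; python3 st.py; python3 plan.py 549.3 1.8 -8 12
python3 - <<'E'
from h import *
cv2.imwrite("pics/w4.png",snapshot("wrist"))
E
```

```text
t: 4.85
position: [498.1, 12.0, 246.2]
orientation: [0.931, 1.368, -0.935]
wrist_force: [-24.6, 2.3, 10.9]
width: 21.7
t4.85 ang168.76 rad52.18 z246.2 ftan2.6 frad24.5 fz10.9 w21.7 tilt [ 0.931  1.368 -0.935]
angle 168.76 rad 52.18 t 4.85
[0.001,0.024,-0.018,0,0,0,-1],[0.001,0.043,-0.038,0,0,0,-1],[0.000,0.066,-0.055,0,0,0,-1],[0.000,0.090,-0.068,0,0,0,-1],[0.000,0.116,-0.079,0,0,0,-1],[0.000,0.143,-0.085,0,0,0,-1],[0.000,0.171,-0.088,0,0,0,-1],[-0.000,0.199,-0.087,0,0,0,-1],[-0.000,0.226,-0.082,0,0,0,-1],[-0.000,0.253,-0.073,0,0,0,-1],[-0.001,0.277,-0.060,0,0,0,-1],[-0.001,0.300,-0.045,0,0,0,-1],
```

View pics/w4.png

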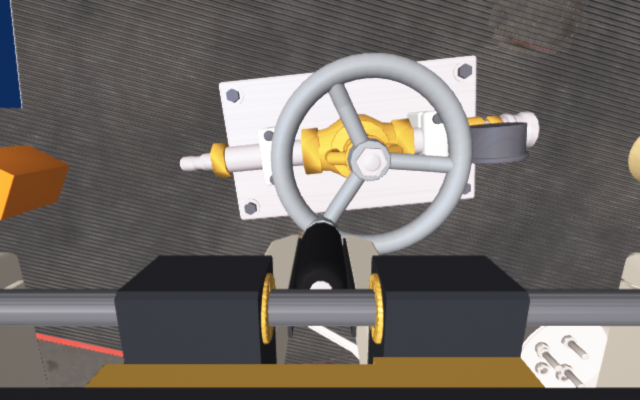

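```bash
python3 plan.py 546.5 2.2 -8 10
```

```text
angle 167.55 rad 49.32 t 4.9
[0.001,0.015,-0.024,0,0,0,-1],[0.001,0.035,-0.043,0,0,0,-1],[0.001,0.057,-0.060,0,0,0,-1],[0.000,0.082,-0.073,0,0,0,-1],[0.000,0.108,-0.083,0,0,0,-1],[0.000,0.135,-0.088,0,0,0,-1],[0.000,0.163,-0.091,0,0,0,-1],[-0.000,0.191,-0.089,0,0,0,-1],[-0.000,0.218,-0.083,0,0,0,-1],[-0.000,0.245,-0.074,0,0,0,-1],
```

```bash
sed -i 's/549.3,1.8/546.5,2.2/' st.py; python3 -m inch '[[[0,0.015,-0.024,0,0,0,-1],[0,0.035,-0.043,0,0,0,-1],[0,0.057,-0.060,0,0,0,-1],[0,0.082,-0.073,0,0,0,-1]]]'; python3 st.py; python3 plan.py 546.5 2.2 -8 8
```

```text
t: 5.3
position: [511.1, 37.3, 246.3]
orientation: [0.931, 1.367, -0.934]
wrist_force: [3.1, -6.1, -1.1]
width: 21.2
t5.30 ang135.19 rad49.84 z246.3 ftan2.2 frad-6.5 fz-1.1 w21.2 tilt [ 0.931  1.367 -0.934]
angle 135.19 rad 49.84 t 5.3
[0.001,0.026,-0.010,0,0,0,-1],[0.001,0.053,-0.016,0,0,0,-1],[0.001,0.081,-0.018,0,0,0,-1],[0.001,0.109,-0.016,0,0,0,-1],[0.001,0.136,-0.010,0,0,0,-1],[0.000,0.162,-0.001,0,0,0,-1],[0.000,0.187,0.013,0,0,0,-1],[0.000,0.210,0.029,0,0,0,-1],
```

```bash
python3 -m inch '[[[0,0.026,-0.010,0,0,0,-1],[0,0.053,-0.016,0,0,0,-1],[0,0.081,-0.018,0,0,0,-1],[0,0.109,-0.016,0,0,0,-1],[0,0.136,-0.010,0,0,0,-1],[0,0.162,-0.001,0,0,0,-1],[0,0.187,0.013,0,0,0,-1],[0,0.210,0.029,0,0,0,-1]]]'; python3 st.py; python3 plan.py 546.5 2.2 -5 12 i
```

```text
t: 6.1
position: [562.9, 49.2, 246.2]
orientation: [0.93, 1.367, -0.936]
wrist_force: [-6.2, -10.2, 5.4]
width: 21.7
t6.10 ang70.72 rad49.80 z246.2 ftan2.5 frad-11.7 fz5.4 w21.7 tilt [ 0.93   1.367 -0.936]
angle 70.72 rad 49.8 t 6.1
[0.001,0.013,0.011,0,0,0,-1],
[-0.000,0.012,0.013,0,0,0,-1],
[-0.000,0.011,0.014,0,0,0,-1],
[-0.000,0.009,0.015,0,0,0,-1],
[-0.000,0.008,0.016,0,0,0,-1],
[-0.000,0.007,0.016,0,0,0,-1],
[-0.000,0.005,0.017,0,0,0,-1],
[-0.000,0.004,0.017,0,0,0,-1],
[-0.000,0.002,0.017,0,0,0,-1],
[-0.000,0.001,0.017,0,0,0,-1],
[-0.000,-0.001,0.017,0,0,0,-1],
[-0.000,-0.002,0.017,0,0,0,-1],
```

```bash
sed -i 's/546.5,2.2/546.5,1.9/' st.py; I="python3 -m inch"; g(){ python3 st.py; }
$I '[[[0,0.013,0.009,0,0,0,-1],[0,0.013,0.009,0,0,0,-1]]]' >/dev/null && g &&
$I '[[[0,0.012,0.012,0,0,0,-1],[0,0.012,0.012,0,0,0,-1]]]' >/dev/null && g &&
$I '[[[0,0.011,0.014,0,0,0,-1],[0,0.011,0.014,0,0,0,-1]]]' >/dev/null && g &&
$I '[[[0,0.009,0.015,0,0,0,-1],[0,0.009,0.015,0,0,0,-1]]]' >/dev/null && g &&
$I '[[[0,0.008,0.016,0,0,0,-1],[0,0.008,0.016,0,0,0,-1]]]' >/dev/null && g &&
$I '[[[0,0.007,0.016,0,0,0,-1],[0,0.007,0.016,0,0,0,-1]]]' >/dev/null && g 
python3 plan.py 546.5 1.9 -5 12 i
```

```text
t6.30 ang65.70 rad50.20 z246.2 ftan-1.6 frad-10.0 fz2.6 w21.6 tilt [ 0.929  1.367 -0.938]
t6.50 ang60.39 rad50.25 z246.2 ftan-2.4 frad-7.0 fz1.7 w21.7 tilt [ 0.928  1.367 -0.939]
t6.70 ang54.93 rad50.30 z246.3 ftan-1.3 frad-5.2 fz2.2 w21.4 tilt [ 0.928  1.367 -0.94 ]
t6.90 ang49.57 rad50.31 z246.3 ftan-1.9 frad-4.8 fz2.0 w21.3 tilt [ 0.928  1.367 -0.941]
t7.10 ang44.21 rad50.34 z246.3 ftan-2.4 frad-5.6 fz2.2 w21.1 tilt [ 0.928  1.367 -0.941]
t7.30 ang39.01 rad50.46 z246.3 ftan-1.9 frad-6.3 fz2.8 w21.3 tilt [ 0.927  1.367 -0.942]
angle 39.01 rad 50.46 t 7.3
[0.001,0.003,0.017,0,0,0,-1],
[-0.000,0.003,0.017,0,0,0,-1],
[-0.000,0.002,0.017,0,0,0,-1],
[-0.000,0.000,0.017,0,0,0,-1],
[0.000,-0.001,0.017,0,0,0,-1],
[0.000,-0.003,0.017,0,0,0,-1],
[0.000,-0.004,0.017,0,0,0,-1],
[0.000,-0.006,0.016,0,0,0,-1],
[0.000,-0.007,0.016,0,0,0,-1],
[0.000,-0.009,0.015,0,0,0,-1],
[0.000,-0.010,0.014,0,0,0,-1],
[0.000,-0.011,0.013,0,0,0,-1],
```

```bash
I="python3 -m inch"; g(){ python3 st.py; }
$I '[[[0,0.003,0.017,0,0,0,-1],[0,0.003,0.017,0,0,0,-1]]]' >/dev/null && g &&
$I '[[[0,0.003,0.017,0,0,0,-1],[0,0.003,0.017,0,0,0,-1]]]' >/dev/null && g &&
$I '[[[0,0.002,0.017,0,0,0,-1],[0,0.002,0.017,0,0,0,-1]]]' >/dev/null && g &&
$I '[[[0,0,0.017,0,0,0,-1],[0,0,0.017,0,0,0,-1]]]' >/dev/null && g &&
$I '[[[0,-0.001,0.017,0,0,0,-1],[0,-0.001,0.017,0,0,0,-1]]]' >/dev/null && g &&
$I '[[[0,-0.003,0.017,0,0,0,-1],[0,-0.003,0.017,0,0,0,-1]]]' >/dev/null && g &&
$I '[[[0,-0.004,0.017,0,0,0,-1],[0,-0.004,0.017,0,0,0,-1]]]' >/dev/null && g &&
$I '[[[0,-0.006,0.016,0,0,0,-1],[0,-0.006,0.016,0,0,0,-1]]]' >/dev/null && g &&
$I '[[[0,-0.007,0.016,0,0,0,-1],[0,-0.007,0.016,0,0,0,-1]]]' >/dev/null && g &&
$I '[[[0,-0.009,0.015,0,0,0,-1],[0,-0.009,0.015,0,0,0,-1]]]' >/dev/null && g &&
$I '[[[0,-0.010,0.014,0,0,0,-1],[0,-0.010,0.014,0,0,0,-1]]]' >/dev/null && g &&
$I '[[[0,-0.011,0.013,0,0,0,-1],[0,-0.011,0.013,0,0,0,-1]]]' >/dev/null && g
python3 plan.py 546.5 1.9 -5 12 i
```

```text
t7.50 ang33.89 rad50.29 z246.3 ftan-1.3 frad-0.8 fz0.9 w21.6 tilt [ 0.928  1.367 -0.942]
t7.70 ang28.62 rad50.30 z246.3 ftan-2.1 frad-1.1 fz2.2 w21.4 tilt [ 0.928  1.367 -0.942]
t7.90 ang25.86 rad50.43 z246.3 ftan23.9 frad-4.9 fz6.4 w21.5 tilt [ 0.929  1.373 -0.94 ]
angle 25.86 rad 50.43 t 7.9
[0.001,-0.001,0.018,0,0,0,-1],
[-0.000,-0.001,0.017,0,0,0,-1],
[-0.000,-0.002,0.017,0,0,0,-1],
[-0.000,-0.004,0.017,0,0,0,-1],
[-0.000,-0.005,0.017,0,0,0,-1],
[-0.000,-0.007,0.016,0,0,0,-1],
[0.000,-0.008,0.015,0,0,0,-1],
[0.000,-0.009,0.015,0,0,0,-1],
[0.000,-0.011,0.014,0,0,0,-1],
[0.000,-0.012,0.013,0,0,0,-1],
[0.000,-0.013,0.012,0,0,0,-1],
[0.000,-0.014,0.011,0,0,0,-1],
```

```bash
python3 -m inch '[[[0,0,0.006,0,0,0,-1],[0,0,0.006,0,0,0,-1]]]' >/dev/null; python3 st.py;  python3 - <<'E'
from h import *
cv2.imwrite("pics/w5.png",snapshot("wrist"))
E
```

```text
t8.10 ang25.72 rad50.44 z246.3 ftan16.8 frad-2.8 fz5.3 w21.3 tilt [ 0.93   1.377 -0.938]
```

View pics/w5.png

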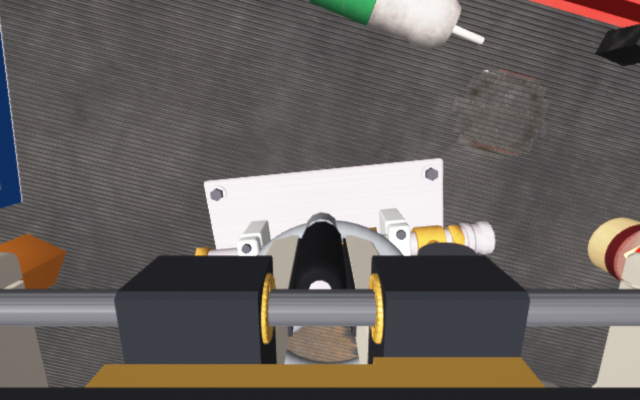

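```bash
cat > st.py <<'E'
from h import *
import sys
s=r.sense();f=s["wrist_force"];M=R.from_rotvec(s["orientation"]).as_matrix();p=np.array(s["position"])+65*M[:,0]
C=np.array([546.5,1.9]);d=p[:2]-C;a=np.arctan2(d[1],d[0]);tn=np.array([-np.sin(a),np.cos(a)])
ft=f[:2]@tn
open("log.txt","a").write("%.2f %.2f %.2f %.2f %.2f\n"%(s["t"],p[0],p[1],f[0],f[1]))
print("t%.2f ang%.2f rad%.2f z%.1f ftan%.1f frad%.1f fz%.1f w%.1f"%(s["t"],np.degrees(a),np.hypot(*d),p[2],ft,f[:2]@d/np.hypot(*d),f[2],s["width"]),p[:2].round(2),"|f|",np.linalg.norm(f).round(1))
if abs(ft)>9: sys.exit(1)
E
cat > plan.py <<'E'
from h import *
import sys
C=np.array([float(sys.argv[1]),float(sys.argv[2])]);rad=float(sys.argv[3]);step=float(sys.argv[4]);n=int(sys.argv[5])
s=r.sense();p=np.array(s["position"]);M=R.from_rotvec(s["orientation"]).as_matrix()
R0=R.from_rotvec([.935,1.362,-.934]).as_matrix(); w=R.from_matrix(M.T@R0).as_rotvec()/np.radians(120)
g=p+65*M[:,0];d=g[:2]-C;a=np.arctan2(d[1],d[0]);print("angle",np.degrees(a).round(2),"rad",np.hypot(*d).round(2),"t",s["t"])
for k in range(0,n+1):
    b=a+np.radians(step)*k
    q=np.array([C[0]+rad*np.cos(b),C[1]+rad*np.sin(b),181])-65*R0[:,0]
    v=M.T@(q-p)/250
    print("[%.3f,%.3f,%.3f,%.3f,%.3f,%.3f,-1],"%(*v,*w),end="")
E
python3 st.py; python3 plan.py 546.5 1.9 50 -1 3
```

```text
t8.15 ang26.48 rad49.68 z181.3 ftan15.3 frad-3.5 fz5.4 w21.2 [590.97  24.06] |f| 16.6
angle 26.48 rad 49.68 t 8.15
[0.001,-0.002,-0.002,0.001,-0.004,0.006,-1],[0.001,-0.002,0.001,0.001,-0.004,0.006,-1],[0.001,-0.001,0.005,0.001,-0.004,0.006,-1],[0.001,-0.001,0.008,0.001,-0.004,0.006,-1],
```

```bash
python3 -m inch '[[[0.001,-0.001,0.005,0.001,-0.004,0.006,-1],[0.001,-0.001,0.005,0.001,-0.004,0.006,-1],[0.001,-0.001,0.005,0.001,-0.004,0.006,-1],[0.001,-0.001,0.005,0.001,-0.004,0.006,-1]]]'; python3 st.py; python3 plan.py 546.5 1.9 50 0 0;python3 plan.py 546.5 1.9 50 -1 2
```

```text
t: 8.55
position: [591.2, 23.9, 246.2]
orientation: [0.935, 1.366, -0.933]
wrist_force: [-15.9, 13.0, 8.9]
width: 21.3
t8.55 ang26.52 rad49.75 z181.2 ftan18.7 frad-8.4 fz8.9 w21.3 [591.02  24.11] |f| 22.4
angle 26.52 rad 49.75 t 8.55
[0.001,0.001,-0.001,0.001,-0.002,0.001,-1],angle 26.52 rad 49.75 t 8.55
[0.001,0.001,-0.001,0.001,-0.002,0.001,-1],[0.001,0.001,0.003,0.001,-0.002,0.001,-1],[0.001,0.001,0.006,0.001,-0.002,0.001,-1],
```

```bash
python3 plan.py 546.5 1.9 50 10 12
```

```text
angle 26.52 rad 49.75 t 8.55
[0.001,0.001,-0.001,0.001,-0.002,0.001,-1],[0.001,-0.006,-0.035,0.001,-0.002,0.001,-1],[0.001,-0.018,-0.068,0.001,-0.002,0.001,-1],[0.001,-0.035,-0.098,0.001,-0.002,0.001,-1],[0.001,-0.058,-0.125,0.001,-0.002,0.001,-1],[0.002,-0.085,-0.147,0.001,-0.002,0.001,-1],[0.002,-0.115,-0.164,0.001,-0.002,0.001,-1],[0.002,-0.148,-0.176,0.001,-0.002,0.001,-1],[0.002,-0.182,-0.182,0.001,-0.002,0.001,-1],[0.002,-0.217,-0.181,0.001,-0.002,0.001,-1],[0.002,-0.251,-0.175,0.001,-0.002,0.001,-1],[0.002,-0.284,-0.163,0.001,-0.002,0.001,-1],[0.002,-0.314,-0.145,0.001,-0.002,0.001,-1],
```

```bash
python3 -m inch '[[[0.001,-0.006,-0.035,0.001,-0.002,0.001,-1],[0.001,-0.018,-0.068,0.001,-0.002,0.001,-1],[0.001,-0.035,-0.098,0.001,-0.002,0.001,-1],[0.001,-0.058,-0.125,0.001,-0.002,0.001,-1],[0.002,-0.085,-0.147,0.001,-0.002,0.001,-1],[0.002,-0.115,-0.164,0.001,-0.002,0.001,-1],[0.002,-0.148,-0.176,0.001,-0.002,0.001,-1],[0.002,-0.182,-0.182,0.001,-0.002,0.001,-1],[0.002,-0.217,-0.181,0.001,-0.002,0.001,-1],[0.002,-0.251,-0.175,0.001,-0.002,0.001,-1],[0.002,-0.284,-0.163,0.001,-0.002,0.001,-1]]]'; python3 st.py; python3 plan.py 546.5 1.9 50 10 12
```

```text
t: 9.65
position: [509.7, 36.3, 246.2]
orientation: [0.936, 1.361, -0.933]
wrist_force: [5.2, -2.0, 4.7]
width: 21.6
t9.65 ang136.76 rad50.36 z181.2 ftan-2.1 frad-5.1 fz4.7 w21.6 [509.81  36.4 ] |f| 7.2
angle 136.76 rad 50.36 t 9.65
[0.001,0.001,0.001,-0.000,0.000,-0.001,-1],[0.001,-0.029,0.019,-0.000,0.000,-0.001,-1],[0.001,-0.055,0.042,-0.000,0.000,-0.001,-1],[0.001,-0.077,0.069,-0.000,0.000,-0.001,-1],[0.001,-0.094,0.099,-0.000,0.000,-0.001,-1],[0.001,-0.106,0.132,-0.000,0.000,-0.001,-1],[0.001,-0.112,0.167,-0.000,0.000,-0.001,-1],[0.000,-0.111,0.202,-0.000,0.000,-0.001,-1],[0.000,-0.105,0.236,-0.000,0.000,-0.001,-1],[0.000,-0.092,0.268,-0.000,0.000,-0.001,-1],[0.000,-0.075,0.298,-0.000,0.000,-0.001,-1],[0.000,-0.052,0.325,-0.000,0.000,-0.001,-1],[0.001,-0.025,0.347,-0.000,0.000,-0.001,-1],
```

Tracks cleanly (110° open). Continue.

```bash
python3 -m inch '[[[0.001,-0.029,0.019,0,0,-0.001,-1],[0.001,-0.055,0.042,0,0,-0.001,-1],[0.001,-0.077,0.069,0,0,-0.001,-1],[0.001,-0.094,0.099,0,0,-0.001,-1],[0.001,-0.106,0.132,0,0,-0.001,-1],[0.001,-0.112,0.167,0,0,-0.001,-1],[0,-0.111,0.202,0,0,-0.001,-1],[0,-0.105,0.236,0,0,-0.001,-1],[0,-0.092,0.268,0,0,-0.001,-1],[0,-0.075,0.298,0,0,-0.001,-1],[0,-0.052,0.325,0,0,-0.001,-1],[0.001,-0.025,0.347,0,0,-0.001,-1]]]'; python3 st.py; python3 plan.py 546.5 1.9 50 10 12
```

```text
t: 10.85
position: [535.0, -47.2, 246.2]
orientation: [0.935, 1.362, -0.934]
wrist_force: [-1.2, 4.5, 9.8]
width: 21.3
t10.85 ang-103.26 rad50.31 z181.2 ftan-2.2 frad-4.1 fz9.8 w21.3 [534.96 -47.07] |f| 10.9
angle -103.26 rad 50.31 t 10.85
[0.001,0.001,-0.001,-0.000,-0.000,0.000,-1],[0.001,0.031,0.016,-0.000,-0.000,0.000,-1],[0.001,0.064,0.027,-0.000,-0.000,0.000,-1],[0.001,0.098,0.033,-0.000,-0.000,0.000,-1],[0.001,0.133,0.033,-0.000,-0.000,0.000,-1],[0.001,0.167,0.026,-0.000,-0.000,0.000,-1],[0.001,0.200,0.014,-0.000,-0.000,0.000,-1],[0.001,0.230,-0.004,-0.000,-0.000,0.000,-1],[0.001,0.256,-0.027,-0.000,-0.000,0.000,-1],[0.001,0.279,-0.054,-0.000,-0.000,0.000,-1],[0.001,0.296,-0.084,-0.000,-0.000,0.000,-1],[0.001,0.307,-0.117,-0.000,-0.000,0.000,-1],[0.001,0.313,-0.151,-0.000,-0.000,0.000,-1],
```

```bash
python3 -m inch '[[[-0.001,0.031,0.016,0,0,0,-1],[-0.001,0.064,0.027,0,0,0,-1],[-0.001,0.098,0.033,0,0,0,-1],[-0.001,0.133,0.033,0,0,0,-1],[-0.001,0.167,0.026,0,0,0,-1],[-0.001,0.200,0.014,0,0,0,-1],[-0.001,0.230,-0.004,0,0,0,-1],[-0.001,0.256,-0.027,0,0,0,-1],[-0.001,0.279,-0.054,0,0,0,-1],[-0.001,0.296,-0.084,0,0,0,-1],[-0.001,0.307,-0.117,0,0,0,-1],[-0.001,0.313,-0.151,0,0,0,-1]]]'; python3 st.py; python3 plan.py 546.5 1.9 50 10 12
```

```text
t: 12.05
position: [594.3, 16.6, 246.3]
orientation: [0.934, 1.363, -0.936]
wrist_force: [-10.6, -5.2, 5.8]
width: 21.4
t12.05 ang17.23 rad49.88 z181.3 ftan-1.8 frad-11.7 fz5.8 w21.4 [594.14  16.67] |f| 13.1
angle 17.23 rad 49.88 t 12.05
[0.001,-0.000,0.000,-0.000,-0.000,0.001,-1],[0.001,-0.001,-0.035,-0.000,-0.000,0.001,-1],[0.001,-0.007,-0.069,-0.000,-0.000,0.001,-1],[0.001,-0.020,-0.102,-0.000,-0.000,0.001,-1],[0.001,-0.038,-0.131,-0.000,-0.000,0.001,-1],[0.001,-0.061,-0.158,-0.000,-0.000,0.001,-1],[0.001,-0.088,-0.179,-0.000,-0.000,0.001,-1],[0.002,-0.119,-0.196,-0.000,-0.000,0.001,-1],[0.002,-0.152,-0.208,-0.000,-0.000,0.001,-1],[0.002,-0.186,-0.213,-0.000,-0.000,0.001,-1],[0.002,-0.221,-0.212,-0.000,-0.000,0.001,-1],[0.002,-0.255,-0.205,-0.000,-0.000,0.001,-1],[0.002,-0.288,-0.193,-0.000,-0.000,0.001,-1],
```

```bash
python3 -m inch '[[[0,-0.001,-0.035,0,0,0.001,-1],[0,-0.007,-0.069,0,0,0.001,-1],[0,-0.020,-0.102,0,0,0.001,-1],[0,-0.038,-0.131,0,0,0.001,-1],[0,-0.061,-0.158,0,0,0.001,-1],[0,-0.088,-0.179,0,0,0.001,-1],[0,-0.119,-0.196,0,0,0.001,-1],[0,-0.152,-0.208,0,0,0.001,-1],[0,-0.186,-0.213,0,0,0.001,-1],[0,-0.221,-0.212,0,0,0.001,-1],[0,-0.255,-0.205,0,0,0.001,-1],[0,-0.288,-0.193,0,0,0.001,-1]]]'; python3 st.py; python3 plan.py 546.4 1.9 49.8 10 12
```

```text
t: 13.25
position: [509.2, 35.6, 246.3]
orientation: [0.935, 1.362, -0.934]
wrist_force: [5.4, -1.6, -2.4]
width: 21.5
t13.25 ang137.77 rad50.36 z181.3 ftan-2.4 frad-5.1 fz-2.4 w21.5 [509.21  35.75] |f| 6.2
angle 137.69 rad 50.28 t 13.25
[0.001,0.001,0.002,0.000,-0.000,-0.000,-1],[0.001,-0.029,0.020,0.000,-0.000,-0.000,-1],[0.001,-0.055,0.043,0.000,-0.000,-0.000,-1],[0.001,-0.076,0.070,0.000,-0.000,-0.000,-1],[0.001,-0.093,0.101,0.000,-0.000,-0.000,-1],[0.001,-0.104,0.134,0.000,-0.000,-0.000,-1],[0.001,-0.109,0.168,0.000,-0.000,-0.000,-1],[0.001,-0.108,0.203,0.000,-0.000,-0.000,-1],[0.001,-0.101,0.237,0.000,-0.000,-0.000,-1],[0.001,-0.088,0.269,0.000,-0.000,-0.000,-1],[0.001,-0.070,0.299,0.000,-0.000,-0.000,-1],[0.001,-0.047,0.325,0.000,-0.000,-0.000,-1],[0.001,-0.019,0.346,0.000,-0.000,-0.000,-1],
```

Now 471° open.

```bash
python3 -m inch '[[[0.001,-0.029,0.020,0,0,0,-1],[0.001,-0.055,0.043,0,0,0,-1],[0.001,-0.076,0.070,0,0,0,-1],[0.001,-0.093,0.101,0,0,0,-1],[0.001,-0.104,0.134,0,0,0,-1],[0.001,-0.109,0.168,0,0,0,-1],[0.001,-0.108,0.203,0,0,0,-1],[0.001,-0.101,0.237,0,0,0,-1],[0.001,-0.088,0.269,0,0,0,-1],[0.001,-0.070,0.299,0,0,0,-1],[0.001,-0.047,0.325,0,0,0,-1],[0.001,-0.019,0.346,0,0,0,-1]]]'; python3 st.py; python3 plan.py 546.4 1.9 49.8 10 12
```

```text
t: 14.45
position: [536.3, -47.5, 246.2]
orientation: [0.936, 1.362, -0.934]
wrist_force: [-1.3, 5.3, 5.9]
width: 21.3
t14.45 ang-101.67 rad50.34 z181.2 ftan-2.3 frad-4.9 fz5.9 w21.3 [536.32 -47.4 ] |f| 8.0
angle -101.56 rad 50.32 t 14.45
[0.001,0.001,-0.002,-0.000,-0.000,-0.000,-1],[0.001,0.032,0.014,-0.000,-0.000,-0.000,-1],[0.001,0.065,0.025,-0.000,-0.000,-0.000,-1],[0.001,0.100,0.029,-0.000,-0.000,-0.000,-1],[0.001,0.134,0.028,-0.000,-0.000,-0.000,-1],[0.001,0.168,0.020,-0.000,-0.000,-0.000,-1],[0.001,0.200,0.007,-0.000,-0.000,-0.000,-1],[0.001,0.230,-0.011,-0.000,-0.000,-0.000,-1],[0.001,0.255,-0.035,-0.000,-0.000,-0.000,-1],[0.001,0.276,-0.062,-0.000,-0.000,-0.000,-1],[0.001,0.293,-0.093,-0.000,-0.000,-0.000,-1],[0.001,0.303,-0.126,-0.000,-0.000,-0.000,-1],[0.001,0.308,-0.161,-0.000,-0.000,-0.000,-1],
```

```bash
python3 -m inch '[[[0,0.032,0.014,0,0,0,-1],[0,0.065,0.025,0,0,0,-1],[0,0.100,0.029,0,0,0,-1],[0,0.134,0.028,0,0,0,-1],[0,0.168,0.020,0,0,0,-1],[0,0.200,0.007,0,0,0,-1],[0,0.230,-0.011,0,0,0,-1],[0,0.255,-0.035,0,0,0,-1],[0,0.276,-0.062,0,0,0,-1],[0,0.293,-0.093,0,0,0,-1],[0,0.303,-0.126,0,0,0,-1]]]'; python3 st.py; python3 plan.py 546.5 1.9 49.8 2 10
```

```text
t: 15.55
position: [595.8, 8.8, 246.2]
orientation: [0.935, 1.362, -0.935]
wrist_force: [-7.7, -2.9, 6.3]
width: 21.6
t15.55 ang8.00 rad49.72 z181.2 ftan-1.8 frad-8.0 fz6.3 w21.6 [595.73   8.82] |f| 10.4
angle 8.0 rad 49.72 t 15.55
[0.001,0.000,0.000,-0.000,0.000,0.000,-1],[0.001,0.002,-0.007,-0.000,0.000,0.000,-1],[0.001,0.003,-0.014,-0.000,0.000,0.000,-1],[0.001,0.004,-0.020,-0.000,0.000,0.000,-1],[0.001,0.004,-0.027,-0.000,0.000,0.000,-1],[0.001,0.005,-0.034,-0.000,0.000,0.000,-1],[0.001,0.005,-0.041,-0.000,0.000,0.000,-1],[0.001,0.005,-0.048,-0.000,0.000,0.000,-1],[0.001,0.005,-0.055,-0.000,0.000,0.000,-1],[0.001,0.004,-0.062,-0.000,0.000,0.000,-1],[0.001,0.004,-0.069,-0.000,0.000,0.000,-1],
```

```bash
python3 -m inch '[[[0,0.003,-0.014,0,0,0,-1],[0,0.004,-0.027,0,0,0,-1],[0,0.005,-0.041,0,0,0,-1],[0,0.005,-0.055,0,0,0,-1],[0,0.004,-0.065,0,0,0,-1],[0,0.004,-0.065,0,0,0,-1],[0,0.004,-0.065,0,0,0,-1]]]'; python3 st.py; python3 plan.py 546.5 1.9 49.8 0.5 2;  python3 - <<'E'
from h import *
cv2.imwrite("pics/w6.png",snapshot("wrist"));cv2.imwrite("pics/s6.png",snapshot("scene"));cv2.imwrite("pics/t6.png",snapshot("top"))
E
```

```text
t: 16.25
position: [591.0, 24.1, 246.3]
orientation: [0.935, 1.362, -0.935]
wrist_force: [-2.9, -0.9, 4.9]
width: 21.2
t16.25 ang26.61 rad49.67 z181.3 ftan0.5 frad-3.0 fz4.9 w21.2 [590.91  24.15] |f| 5.7
angle 26.61 rad 49.67 t 16.25
[0.001,0.000,0.000,-0.000,0.000,0.000,-1],[0.001,0.000,-0.002,-0.000,0.000,0.000,-1],[0.001,-0.000,-0.003,-0.000,0.000,0.000,-1],
```

View pics/w6.png

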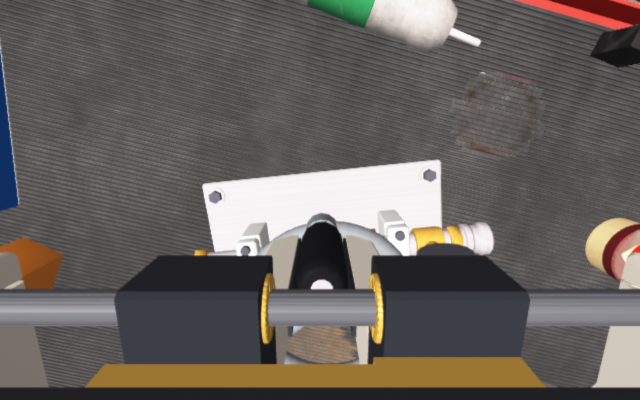

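View pics/t6.png

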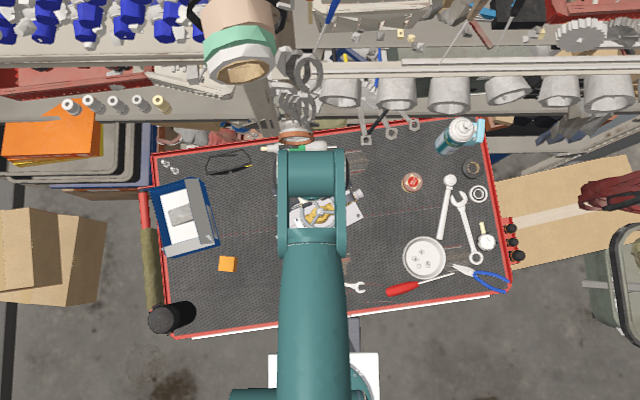

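```bash
python3 st.py; python3 - <<'E'
from plant import r
r.job_done()
E
```

```text
t16.40 ang26.60 rad49.64 z181.2 ftan-0.7 frad-2.7 fz5.0 w21.0 [590.89  24.13] |f| 5.7
the job is handed in; nothing more can be done
```

I gripped the crank handle from above and wound the wheel clockwise about 0.67 turn, until it stopped dead. I then opened it 720° anticlockwise and handed the job in at t = 16.4 s, still gripping the handle.

- **Stop:** at the stop the tangential force rose from about 2 N to 24 N. Two further pushes, of about 1.5 mm and 2°, left the grip point within about 0.15°, at 26.5°.
- **Final setting:** the grip point was at 26.6°, within about 0.1° of the stop reading two turns on. The wrist image matched the one taken at the stop. Those angles come from the arm's own position, and slack in the fingers could add a few tenths of a degree that I did not measure separately.
- **Forces:** the final wrist force was about 6 N, and the highest I read was about 27 N. Forces were only read at the end of each move.
- **Surroundings:** in the last images the grease tin and carton were where they started. The grinder was partly hidden by the arm in the top view, and its visible part in the wrist view looked undisturbed.

No check failed.

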